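# Unclip the tape cassette and hold it over the light pad

## Robot

A 7-joint arm with a two-finger parallel gripper is mounted at the origin on the work surface. World frame = base frame: x ahead of the robot, y to its left, z up, the work surface at z = 0. Lengths are in mm, angles in rad, forces in N, time in s.
With the tool pointing down it reaches from about 425 to 825 mm from the base axis. Payload 3.6 kg.
Tool frame: the origin (TCP) lies between the finger pads; the fingertips stand 14 mm ahead of it and the grasp point (between the pads) lies 5 mm behind it; z points along the fingers, y is the line along which they close (so a half turn about z gives the same grasp; the last joint's range is limited). The gripper opens to 85 mm and grips with 20 to 120 N. Pads are 22 mm wide; open, the fingers measure 114 mm over their backs; the gripper's body (76 mm by 85 mm) begins 54 mm behind the grasp point. The pads swing forward as they close: fully open they stand 13 mm farther back than shut.
Start: joints at [-0.026, 0.615, -0.013, 1.423, 0.008, 1.103, -0.04], TCP at [649.972, 0.023, 245.297] pointing down, gripper open.
Joint ranges: [-3.12, 3.12], [-0.3, 2.06], [-1.34, 1.32], [0.26, 2.42], [-1.36, 4.5], [0.01, 1.98], [-2.84, 2.84]. Speed limits (rad/s): [2.79, 2.79, 3.14, 3.14, 3.14, 3.14, 3.14].

## Interface

Orientations are given as a 3x3 rotation matrix whose columns are the frame's x, y, z axes.
In Python, from bench import env gives the robot as it stands.
- The arm moves only by the tool apply_moves, never from a script. Its arguments are lists of equal length, an entry for each row: "travel": the shift along the tool's x, y, z in units of 12 cm (1.0 is 12 cm), a list of three; "delta_rot": the turn, a rotation vector about the tool's x, y, z in units of 0.15 rad (1.0 is 0.15 rad), a list of three; "gripper": the opening, from 0 (shut) to 1 (fully open). A call has 1 to 5 rows; each row shifts and turns the commanded pose from where the row before left it, along the tool's axes as they then stand; what a row does not reach is not made up. A row lasts 1/8 s, in which the tool goes at most 62.5 mm and 10.7 degrees, less where a joint would pass 70% of its speed; a pose out of reach is approached as far as the arm can. A call with a number of a shift or a turn outside -1 to 1 is refused whole. A call with a gripper value outside its range is refused whole. The fingers move at their own pace and stop on an object; the grip force is fixed at half the most. Time passes only in rows, so rows that do not move let the fingers close. It gives the time, the measured TCP pose, the force, the opening and the grip force at its end, in the units of the state.
- env.read_state(): the state, without advancing time (a new reading comes with each control period).
- env.camera(name): name is "scene" or "side" or "wrist"; returns a dict with "pixels" (480x640x3 uint8, blue, green, red), "intrinsics" (3x3 intrinsics, pixels), "k1" (the pictures are not rectified: a ray, as slopes to the right and down, at radius r is drawn at 1 + k1 r^2 times it, then the intrinsics apply), "world_from_camera" (4x4, takes a point from camera to world coordinates). Camera axes: x right, y up, looking along -z (the intrinsics and any distortion apply to the point x, -y, -z); pixel columns grow to the right and rows downward; lengths in mm; the calibration is good to about 2 mm. A picture is of the moment at which its call begins. There is no depth.
- env.hand_in(): hands the job in; it is judged then, once.
Trained networks look in the newest picture that a camera, given by its name, has taken for a name from the list of things; names that differ only in an ending like _2 or _b are one class to them, and where a whole thing is asked for, a point or a joint stands for the part that bears it (a point fixed in the world has none). Each returns a list of dicts, best first, with "score" (0 to 1); they miss things now and then, are a little off and sometimes report something else, mostly with a low value. They report only what shows in the picture. A call takes as long as a camera call. They do not tell look-alikes from the thing itself.
- env.spot_in(target, camera): "location" ([x, y, z] in mm, in world coordinates, good to about 4 mm: the middle of the surface that is visible of it).
- env.outline_of(target, camera): "pixels" (480x640 bool, what is visible of it).
- env.place_of(target, camera): "location" ([x, y, z] in mm, in world coordinates, good to about 4 mm: a listed point, or the origin of a listed thing).
The state is a dict: "time": time; "joint_pos": joint angles; "joint_velocities": joint speeds; "effort": joint torques, N m; "ee_pos": TCP position; "tool_rot": TCP orientation; "wrist_force": force on the tool from outside, world axes, zero at the start; "wrist_torque": the same for the moment, N m; "finger_gap": finger opening in mm; "grip_force": force on a finger pad.
Only numpy, scipy, OpenCV 4.12 (cv2) and the standard library are available. Lean on these libraries where they do the work, as an engineer would, in place of code of your own. Each camera call takes 0.05 s, during which the arm holds its last target. There are 200 camera calls.

## Task

The orange adhesive-tape cassette is due for a check: squeeze its two white side catches together while it is still seated, lift it straight up out of its holder, and hold it upright and still over the middle of the light pad with about ten centimetres of air under it. Finish while holding it there by the squeezed catches: do not put it down or let go. Leave the green cassette in its holder, and the clear cup and the grey hand glue roller where they are.

Things in the scene. Friction and masses are not known exactly. Their poses are not given: they have to be found in the camera images.
- orange_cassette: Orange tape cassette, 80 mm long (its x), 46 mm thick (its y) at both ends and 26 mm in between, 86 mm high, 0.15 to 0.3 kg, standing in the orange-striped holder, underside 6 mm above the table. Origin: centre of its underside; x along its length, y through the two catches, z up. Hooks on the catches lock it in (1 to 2 mm of play): it cannot be lifted until both catches are in by over 3.5 mm.
- orange_grip (a point): Point midway between the orange cassette's two white ribbed catch paddles, at their mid-height: 64 mm above its underside, 24 mm above the holder's top; axes as the cassette's. Paddles: 28 mm along x, 36 mm high, 60 mm over their outer faces when free, 48 mm fully squeezed. Between them only the tape roll, 18 mm thick, its top 22 mm above this point.
- orange_catch_left (a joint): Travel of the catch on the cassette's +y side: 0 m free, grows as it is pushed in, 0.006 fully in. It springs back out: 3 N to start moving, 6.6 N to hold fully in.
- orange_catch_right (a joint): The same for the catch on the -y side.
- orange_station: Grey metal bench holder with orange stripes, fixed; foot 124 x 98 mm (x, y), housing 96 x 74 mm, its top 46 mm above the table. Open bay on top, in which the orange cassette stands. Origin: centre of its underside on the table; same axes as the cassette.
- green_station: The same holder with green stripes, fixed, with the green cassette in it. Origin: centre of its underside on the table; axes likewise.
- green_cassette: Green tape cassette of the same make (80 mm long (its x), 46 mm thick (its y) at both ends and 26 mm in between, 86 mm high, top 92 mm above the table), to be left in its holder. Origin: centre of its underside.
- light_pad: Flat square light pad, white glowing face in a grey rim, 160 x 160 mm, 8 mm thick, fixed on the table. Origin: centre of its underside on the table; z up.
- cup_center (a point): Clear plastic cup, rim 72 mm across, 95 mm high, loose and light, standing on the table; the point is at half its height. Not to be disturbed.
- glue_roller: Grey hand-held glue roller with an orange tip, 36 x 123 mm (x, y) and 26 mm high, lying loose on the table. Origin: underside, in the middle of its 85 mm long body. Not to be disturbed.
There are look-alikes about, which are no part of the job. There is more than one size of the orange_cassette; the one meant has the size given above.

How it is judged:
By the outcome, as a careful person would: the job done as asked, in the order asked, and still so for the second after the job is handed in, while the arm keeps its last pose, push and grip.
It also fails if it takes over 38 s, if anything falls off the work surface, if the arm or the gripper's body presses on something with over 40 N, if the wrist force passes 120 N, or if a joint passes its speed limit or range.

## Working session

There is one attempt and no reset: what is moved stays moved. The work goes in short steps, Python scripts to look and compute and a tool call to move; the robot and the scene stay as the last step left them, time stands still between calls to the robot, and variables do not carry over. Pictures are saved under pics/ and viewed, at most 10 in all, crops included, and the job is handed in when it is done.

Besides the shell and the picture viewer there is one more tool, called after "Request:" in YAML: its name, and indented under it one key for each argument. apply_moves: Moves the arm, as the interface text tells. Its arguments: {"type":"object","properties":{"travel":{"type":"array"},"delta_rot":{"type":"array"},"gripper":{"type":"array"}},"required":["travel","delta_rot","gripper"]}

```bash
mkdir -p pics; cat > h.py <<'E'
import numpy as np,cv2
from bench import env
def proj(c,P):
    T=np.linalg.inv(c["world_from_camera"]);p=T[:3,:3]@np.array(P,float)+T[:3,3]
    s=np.array([p[0],-p[1]])/-p[2];s=s*(1+c["k1"]*(s@s));K=np.array(c["intrinsics"])
    return K[:2,:2]@s+K[:2,2]
def back(c,uv,z):
    K=np.array(c["intrinsics"]);d=np.linalg.solve(K[:2,:2],np.array(uv,float)-K[:2,2]);s=d.copy()
    for _ in range(20): s=d/(1+c["k1"]*(s@s))
    T=np.array(c["world_from_camera"]);r=T[:3,:3]@np.array([s[0],-s[1],-1]);o=T[:3,3]
    return o+r*(z-o[2])/r[2]
E
python3 - <<'E'
from h import *
ims=[]
for n in ["scene","side","wrist"]:
    c=env.camera(n);cv2.imwrite(f"pics/{n}0.png",c["pixels"])
    print(n,np.round(c["world_from_camera"][:3,3]))
    for t in ["orange_cassette","orange_grip","orange_station","green_station","light_pad","cup_center","glue_roller"]:
        for d in env.place_of(t,n)[:4]: print(t,round(d["score"],2),np.round(d["location"]),np.round(proj(c,d["location"])))
E
```

```text
scene [1296. -448.  658.]
orange_cassette 0.83 [603. 108.  -1.] [354. 255.]
orange_cassette 0.66 [584. -16.  10.] [299. 267.]
orange_cassette 0.63 [730. -22.  -2.] [339. 313.]
orange_grip 0.94 [586. -22.  71.] [296. 243.]
orange_grip 0.87 [603. 107.  39.] [354. 239.]
orange_grip 0.84 [730. -20.  43.] [341. 294.]
orange_station 0.96 [583. -21.   1.] [297. 271.]
green_station 0.55 [ 509. -249.    0.] [176. 293.]
light_pad 0.72 [506. 286.   6.] [389. 207.]
cup_center 0.78 [761.  91.  48.] [400. 279.]
cup_center 0.62 [ 508. -244.   10.] [178. 288.]
glue_roller 0.79 [ 746. -163.   -1.] [277. 351.]
glue_roller 0.18 [761.  88.  49.] [399. 279.]
side [534. 740. 993.]
orange_cassette 0.77 [730. -30.  -2.] [272. 238.]
orange_cassette 0.75 [602. 103.   0.] [323. 295.]
orange_cassette 0.66 [579. -21.   8.] [340. 245.]
orange_grip 0.87 [600. 110.  42.] [324. 286.]
orange_grip 0.7 [584. -20.  73.] [339. 226.]
orange_grip 0.7 [726. -23.  42.] [272. 228.]
orange_grip 0.56 [585. -23.  -1.] [337. 247.]
orange_station 0.57 [585. -22.  -4.] [337. 248.]
orange_station 0.28 [ 501. -245.   -1.] [382. 177.]
green_station 0.96 [ 505. -246.   -3.] [380. 177.]
green_station 0.48 [582. -21.  -2.] [339. 248.]
light_pad 0.63 [507. 290.  -1.] [362. 387.]
cup_center 0.72 [763.  90.  49.] [243. 268.]
glue_roller 0.57 [ 746. -165.   -1.] [275. 192.]
wrist [650.  77. 373.]
orange_cassette 0.97 [603. 111.  -0.] [268. 102.]
orange_cassette 0.81 [586. -17.   4.] [256. 226.]
orange_cassette 0.69 [735. -21.  -0.] [391. 228.]
orange_grip 0.85 [586. -20.  71.] [245. 247.]
orange_grip 0.65 [584. -21.  -2.] [256. 228.]
orange_grip 0.57 [604. 107.  42.] [263. 102.]
orange_station 0.93 [583. -23.  -2.] [255. 230.]
green_station 0.73 [ 507. -241.   -2.] [207. 388.]
cup_center 0.61 [766.  89.  45.] [443. 124.]
cup_center 0.31 [ 747. -165.   -7.] [391. 337.]
glue_roller 0.75 [ 743. -165.   -2.] [389. 340.]
```

View pics/scene0.png

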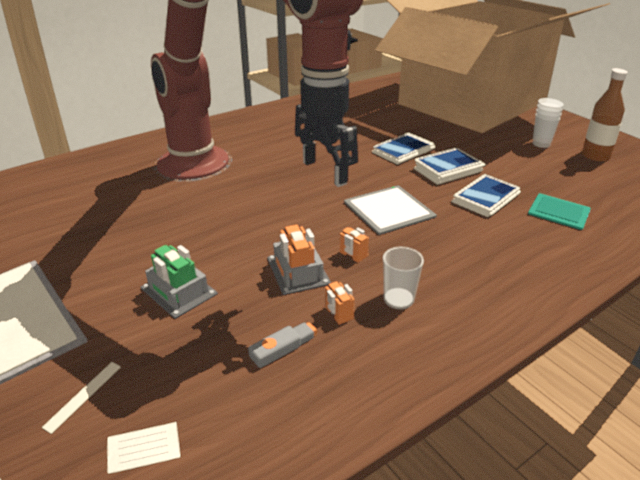

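View pics/side0.png

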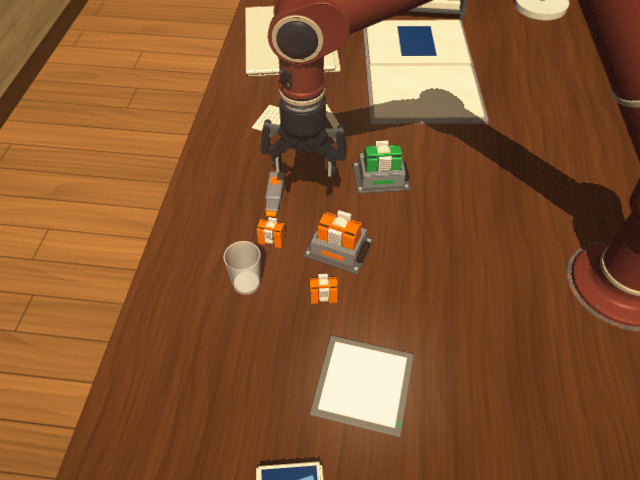

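Three orange cassettes are in the scene picture: the one in the orange-striped holder at (298,248), and two smaller loose ones at (354,245) and (340,300). By its size and holder, the first is the one meant. The cup is at (402,278), the roller at (280,343), the pad at (390,208) and the green cassette at (175,268). Next I'll check that choice in a close crop and measure its yaw.

```bash
python3 - <<'E'
from h import *
c=env.camera("wrist");im=c["pixels"]
print(np.round(c["world_from_camera"],3))
cv2.imwrite("pics/w1.png",cv2.resize(im[150:330,160:400],None,fx=3.3,fy=3.3,interpolation=cv2.INTER_CUBIC))
for t,z,n in [("orange_station",10,"wrist"),("orange_cassette",92,"wrist"),("light_pad",8,"side")]:
    if n=="side": c=env.camera("side")
    for d in env.outline_of(t,n):
        m=d["pixels"].astype(np.uint8);k=max(cv2.findContours(m,0,2)[0],key=cv2.contourArea)[:,0]
        P=np.array([back(c,p,z)[:2] for p in k],np.float32);r=cv2.minAreaRect(P)
        print(t,round(d["score"],2),np.round(k.mean(0)),np.round(r[0]),np.round(r[1]),round(r[2],1))
E
```

```text
[[ 1.0000e+00  0.0000e+00 -1.0000e-03  6.5027e+02]
 [ 0.0000e+00  9.5400e-01  3.0100e-01  7.7118e+01]
 [ 1.0000e-03 -3.0100e-01  9.5400e-01  3.7340e+02]
 [ 0.0000e+00  0.0000e+00  0.0000e+00  1.0000e+00]]
orange_station 0.66 [262. 219.] [582. -19.] [103. 128.] 74.1
orange_cassette 0.93 [390. 239.] [716.  -7.] [40. 55.] 80.6
orange_cassette 0.76 [261.  99.] [609. 103.] [48. 36.] 9.7
orange_cassette 0.7 [244. 244.] [587. -13.] [68. 79.] 74.2
orange_cassette 0.29 [249. 220.] [595.  11.] [17. 30.] 72.2
light_pad 0.76 [359. 387.] [508. 287.] [165. 163.] 83.3
```

View pics/w1.png

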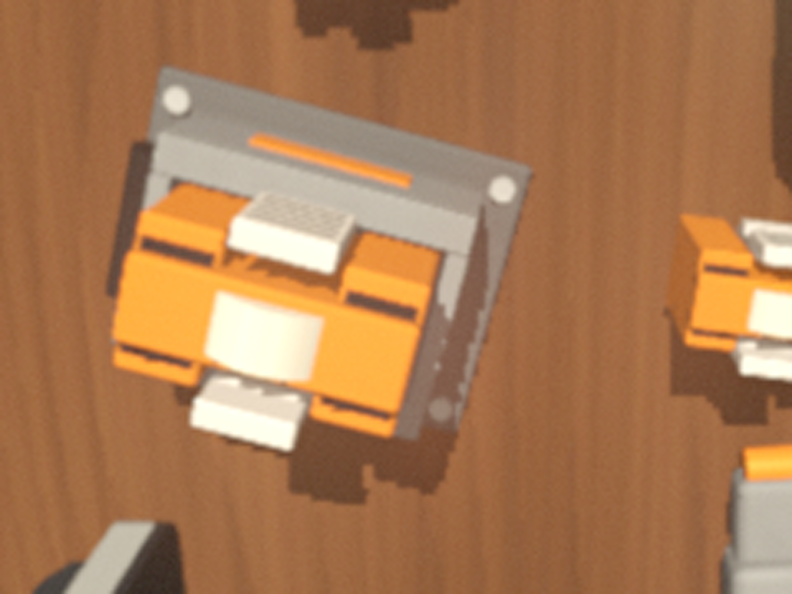

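```bash
python3 - <<'E'
from h import *
s=env.read_state();print(np.round(s["tool_rot"],3),s["time"],s["ee_pos"])
c=env.camera("wrist")
f=lambda u,v,z:back(c,(160+u/3.3,150+v/3.3),z)
def ang(a,b,z):
    A,B=f(*a,z),f(*b,z);d=B-A;print(np.round(A),np.round(B),round(np.linalg.norm(d),1),round(np.degrees(np.arctan2(d[1],d[0])),2))
ang((165,68),(530,170),8);ang((176,100),(502,188),8);ang((158,135),(478,218),46)
ang((248,192),(356,222),88);ang((200,377),(308,397),88);ang((190,418),(295,448),88);ang((113,355),(390,435),92)
E
```

```text
[[-0.  1. -0.]
 [ 1.  0.  0.]
 [ 0. -0. -1.]] 1.45 [6.49962701e+02 2.36587359e-02 2.45295411e+02]
[541.  44.   8.] [656.  11.   8.] 120.1 -15.86
[543.  34.   8.] [647.   5.   8.] 107.7 -15.43
[548.  28.  46.] [640.   4.  46.] 95.3 -14.96
[583.  20.  88.] [610.  12.  88.] 28.3 -16.09
[567. -30.  88.] [596. -36.  88.] 29.3 -11.23
[563. -42.  88.] [591. -51.  88.] 29.4 -17.37
[545. -23.  92.] [618. -45.  92.] 75.7 -17.4
```

The crop shows the full-size orange cassette in the orange-striped holder, with its catches at about (295,232) and (247,412) in the crop and a yaw of about -15.7°. That confirms the choice. I'll move above it and turn the tool.

Request:
apply_moves:
  travel:
    - [-0.08,-0.27,0.3]
    - [-0.087,-0.272,0.28]
    - [0,0,0]
    - [0,0,0]
    - [0,0,0]
  delta_rot:
    - [0,0,0]
    - [0,0,0]
    - [0,0,-1]
    - [0,0,-1]
    - [0,0,-1]
  gripper: [1,1,1,1,1]

```text
time: 2.12
ee_pos: [585.0, -20.1, 175.8]
tool_rot: [[-0.439, 0.898, 0.0], [0.898, 0.439, -0.0], [-0.0, 0.0, -1.0]]
wrist_force: [0.5, -0.1, -0.4]
finger_gap: 85.3
grip_force: 0.0
```

Request:
apply_moves:
  travel:
    - [0,0,0]
    - [0,0,0]
    - [0,0,0]
    - [0,0,0]
    - [0,0,0]
  delta_rot:
    - [0,0,-1]
    - [0,0,-1]
    - [0,0,-1]
    - [0,0,-1]
    - [0,0,-1]
  gripper: [1,1,1,1,1]

```text
time: 2.75
ee_pos: [585.1, -20.2, 175.8]
tool_rot: [[-0.934, 0.358, 0.0], [0.358, 0.934, -0.0], [-0.0, -0.0, -1.0]]
wrist_force: [0.6, -0.3, -0.3]
finger_gap: 85.2
grip_force: 0.0
```

Request:
apply_moves:
  travel:
    - [0,0,0]
    - [0,0,0]
  delta_rot:
    - [0,0,-0.65]
    - [0,0,0]
  gripper: [1,1]

```text
time: 3.0
ee_pos: [585.0, -20.3, 175.7]
tool_rot: [[-0.962, 0.271, 0.0], [0.271, 0.962, 0.0], [-0.0, 0.0, -1.0]]
wrist_force: [0.8, -0.6, -0.7]
finger_gap: 85.4
grip_force: 0.0
```

```bash
python3 - <<'E'
from h import *
s=env.read_state();print(np.round(s["tool_rot"],3),s["time"],s["ee_pos"])
c=env.camera("wrist");cv2.imwrite("pics/w2.png",c["pixels"]);print(np.round(c["world_from_camera"],2))
for t in ["orange_cassette","orange_grip","orange_station"]:
  for d in env.place_of(t,"wrist")[:2]: print(t,round(d["score"],2),np.round(d["location"],1))
E
```

```text
[[-0.962  0.271  0.   ]
 [ 0.271  0.962  0.   ]
 [-0.     0.    -1.   ]] 3.0 [585.02915789 -20.32114906 175.70571157]
[[ 2.7000e-01 -9.2000e-01 -2.9000e-01  5.1091e+02]
 [ 9.6000e-01  2.6000e-01  8.0000e-02  4.4000e-01]
 [ 0.0000e+00 -3.0000e-01  9.5000e-01  3.0381e+02]
 [ 0.0000e+00  0.0000e+00  0.0000e+00  1.0000e+00]]
orange_cassette 0.91 [735.1 -24.6  -2.4]
orange_cassette 0.75 [583.4 -18.    4.8]
orange_grip 0.97 [604.7 107.3  42.2]
orange_grip 0.95 [729.7 -28.1  42.4]
```

View pics/w2.png

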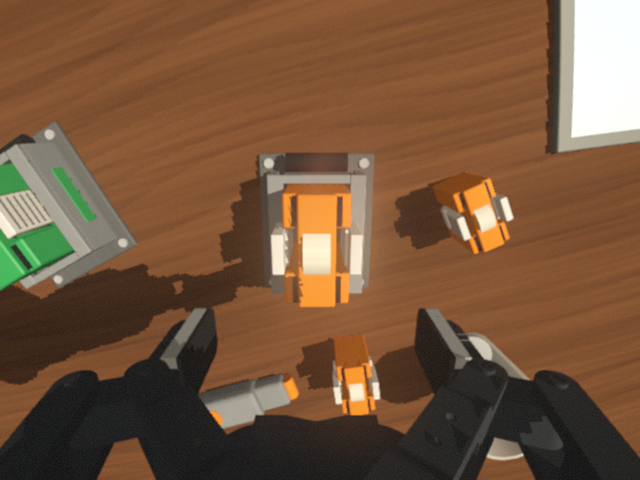

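The wrist picture shows the cassette centred at (317,245), its long axis vertical. The paddles' outer edges are at columns 272 and 363, its ends at rows 184 and 306, and the finger pads at about (195,345) and (440,345).

```bash
python3 - <<'E'
from h import *
c=env.camera("wrist");im=c["pixels"]
R=np.array(env.read_state()["tool_rot"]);p=np.array(env.read_state()["ee_pos"])
for n,uv,z in [("padL",(272,250),88),("padR",(363,250),88),("ribL",(286,250),88),("ribR",(351,250),88),("bodyL",(284,195),92),("bodyR",(351,195),92),("bodyL2",(285,303),92),("bodyR2",(350,303),92),("near",(317,184),92),("far",(318,306),92),("scrL",(268.5,162.5),8),("scrR",(364,162.5),8)]:
    P=back(c,uv,z);print(n,np.round(P,1),np.round(R.T@(P-p),1))
hsv=cv2.cvtColor(im,cv2.COLOR_BGR2HSV)
for v in (230,240,250,260): print(v,[int(x) for x in range(255,380) if hsv[v,x,1]<60 and hsv[v,x,2]>190])
for v in (200,295): 
    q=[x for x in range(255,380) if hsv[v,x,1]>190 and hsv[v,x,2]>150 and hsv[v,x,0]<18];print(v,q[0],q[-1])
E
```

```text
padL [572.2 -46.   88. ] [  5.3 -28.5  87.8]
padR [588.4  11.6  88. ] [ 5.2 31.3 87.8]
ribL [574.7 -37.2  88. ] [  5.3 -19.3  87.8]
ribR [586.3   4.   88. ] [ 5.2 23.4 87.8]
bodyL [539.1 -27.1  92. ] [ 42.2 -19.3  83.8]
bodyR [550.3  12.5  92. ] [42.2 21.9 83.7]
bodyL2 [609.6 -48.4  92. ] [-31.4 -20.7  83.8]
bodyR2 [621.6  -5.8  92. ] [-31.4  23.5  83.8]
near [538.2  -5.8  92. ] [48.9  1.  83.8]
far [617.9 -27.4  92. ] [-33.7   1.8  83.8]
scrL [520.7 -42.6   8. ] [ 55.8 -39.2 167.8]
scrR [542.3  34.3   8. ] [ 55.8  40.8 167.7]
230 [283, 284, 345, 346, 347, 359, 360, 362, 363]
240 [271, 272, 273, 274, 275, 276, 277, 278, 279, 280, 281, 282, 283, 284, 285, 286, 303, 304, 305, 306, 307, 308, 309, 310, 311, 312, 313, 314, 315, 316, 317, 318, 319, 320, 321, 322, 323, 324, 325, 326, 327, 328, 329, 350, 351, 352, 353, 354, 355, 356, 357, 358, 359, 360, 361, 362]
250 [271, 272, 273, 274, 275, 276, 277, 278, 279, 280, 281, 282, 283, 284, 303, 304, 305, 306, 307, 308, 309, 310, 311, 312, 313, 314, 315, 316, 317, 318, 319, 320, 321, 322, 323, 324, 325, 326, 327, 328, 329, 350, 351, 352, 353, 354, 355, 356, 357, 358, 359, 360, 361, 362]
260 [272, 273, 274, 275, 276, 277, 278, 279, 280, 281, 282, 283, 284, 285, 286, 287, 303, 304, 305, 306, 307, 308, 309, 310, 311, 312, 313, 314, 315, 316, 317, 318, 319, 320, 321, 322, 323, 324, 325, 326, 327, 328, 329, 350, 351, 352, 353, 354, 355, 356, 357, 358, 359, 360, 361]
200 283 343
295 302 345
```

Request:
apply_moves:
  travel:
    - [0.03,0.015,0.29]
    - [0,0,0.29]
    - [0,0,0]
  delta_rot:
    - [0,0,0]
    - [0,0,0]
    - [0,0,0]
  gripper: [1,1,1]

```text
time: 3.62
ee_pos: [579.9, -17.5, 103.8]
tool_rot: [[-0.963, 0.27, -0.006], [0.27, 0.963, -0.0], [0.006, -0.002, -1.0]]
wrist_force: [-1.0, -0.4, 1.0]
finger_gap: 85.5
grip_force: 0.0
```

```bash
python3 - <<'E'
from h import *
c=env.camera("wrist");im=c["pixels"];cv2.imwrite("pics/w3.png",cv2.resize(im[200:420,140:500],None,fx=2.2,fy=2.2,interpolation=cv2.INTER_CUBIC))
E
```

```text
(no output)
```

View pics/w3.png

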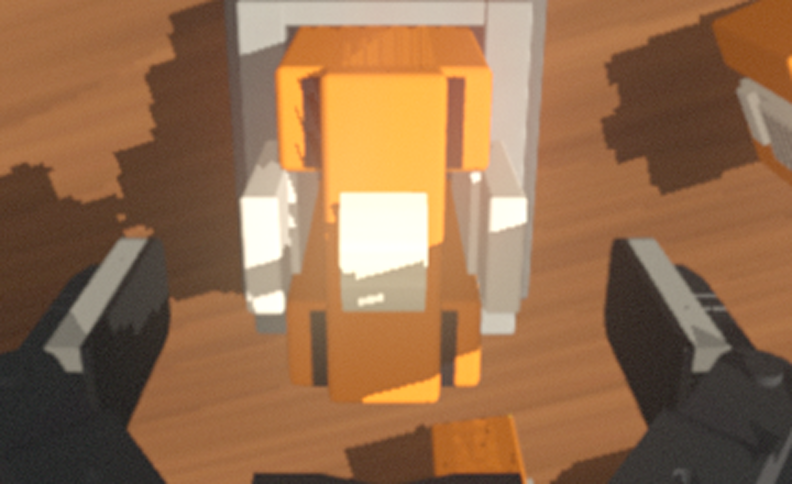

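The crop shows the open fingers straddling the cassette. The paddle tops run over columns 243 to 526 (middle 384) and the pad tips sit at 162 and 612 (middle 387), so it is centred to within about 0.6 mm. I'll check the lengthwise offset.

```bash
python3 - <<'E'
from h import *
c=env.camera("wrist");s=env.read_state();R=np.array(s["tool_rot"]);p=np.array(s["ee_pos"])
print(p,[round(float(proj(c,p+R@np.array([x,0,p[2]-z]))[1]*2.2-440),1) for z,x in [(104,0),(104,11),(104,-11),(88,14),(88,0),(88,-14),(92,40),(92,-40)]])
E
```

```text
[582.59031675 -17.12561305 106.82133571] [280.4, 229.4, 328.9, 181.0, 241.2, 298.1, 65.0, 407.4]
```

Request:
apply_moves:
  travel:
    - [-0.008,-0.005,0.17]
    - [0,0,0.17]
    - [0,0,0]
  delta_rot:
    - [0,0,0]
    - [0,0,0]
    - [0,0,0]
  gripper: [1,1,0.8]

```text
time: 4.1
ee_pos: [582.9, -18.2, 65.8]
tool_rot: [[-0.963, 0.27, -0.0], [0.27, 0.963, -0.0], [0.0, -0.0, -1.0]]
wrist_force: [0.1, 0.1, -0.4]
finger_gap: 70.2
grip_force: 0.0
```

Request:
apply_moves:
  travel:
    - [0,0,0]
    - [0,0,0]
  delta_rot:
    - [0,0,0]
    - [0,0,0]
  gripper: [0.75,0.75]

```text
time: 4.35
ee_pos: [583.7, -18.1, 66.8]
tool_rot: [[-0.963, 0.27, 0.003], [0.27, 0.963, 0.0], [-0.003, 0.001, -1.0]]
wrist_force: [-0.1, 1.4, -0.5]
finger_gap: 63.8
grip_force: 0.0
```

Gap is 63.8 mm with no contact yet. Closing.

Request:
apply_moves:
  travel:
    - [0,0,0]
    - [0,0,0]
    - [0,0,0]
    - [0,0,0]
  delta_rot:
    - [0,0,0]
    - [0,0,0]
    - [0,0,0]
    - [0,0,0]
  gripper: [0.65,0.5,0.4,0.4]

```text
time: 4.85
ee_pos: [583.8, -18.3, 68.5]
tool_rot: [[-0.963, 0.27, 0.003], [0.27, 0.963, -0.001], [-0.003, -0.0, -1.0]]
wrist_force: [-3.6, -1.5, 16.0]
finger_gap: 41.9
grip_force: 59.4
```

```bash
python3 - <<'E'
from h import *
c=env.camera("wrist");im=c["pixels"];cv2.imwrite("pics/w4.png",cv2.resize(im[180:430,140:500],None,fx=2.2,fy=2.2,interpolation=cv2.INTER_CUBIC))
s=env.read_state();print({k:np.round(s[k],2) for k in ("ee_pos","wrist_force","wrist_torque","finger_gap","grip_force")})
E
```

```text
{'ee_pos': array([583.84, -18.36,  68.5 ]), 'wrist_force': array([-3.2 , -1.39, 16.25]), 'wrist_torque': array([-0.2 ,  0.81,  0.02]), 'finger_gap': np.float64(41.92), 'grip_force': np.float64(59.42)}
```

View pics/w4.png

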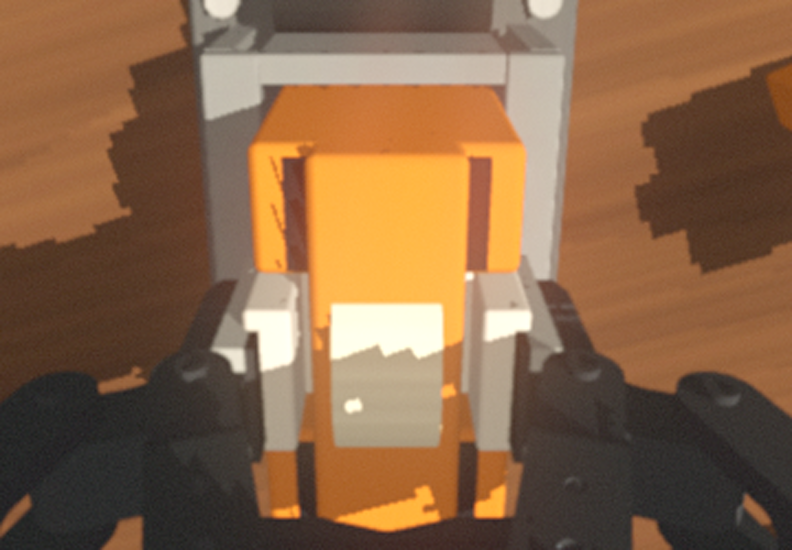

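The picture shows both pads on the white paddles, evenly pressed: outer edges at columns 245 and 530, nearly flush with the body ends at 253 and 523. That is fully squeezed. I'll lift slowly.

Request:
apply_moves:
  travel:
    - [0,0,-0.03]
    - [0,0,-0.04]
    - [0,0,-0.05]
    - [0,0,-0.05]
  delta_rot:
    - [0,0,0]
    - [0,0,0]
    - [0,0,0]
    - [0,0,0]
  gripper: [0.4,0.4,0.4,0.4]

```text
time: 5.4
ee_pos: [582.5, -18.1, 85.8]
tool_rot: [[-0.963, 0.27, -0.001], [0.27, 0.963, 0.0], [0.001, 0.0, -1.0]]
wrist_force: [0.4, -0.4, -1.7]
finger_gap: 41.2
grip_force: 61.2
```

Request:
apply_moves:
  travel:
    - [0,0,-0.15]
    - [0,0,-0.2]
    - [0,0,-0.2]
    - [0,0,-0.15]
    - [0,0,0]
  delta_rot:
    - [0,0,0]
    - [0,0,0]
    - [0,0,0]
    - [0,0,0]
    - [0,0,0]
  gripper: [0.4,0.4,0.4,0.4,0.4]

```text
time: 6.02
ee_pos: [583.8, -17.9, 172.1]
tool_rot: [[-0.963, 0.27, 0.004], [0.27, 0.963, 0.0], [-0.004, 0.001, -1.0]]
wrist_force: [0.2, 0.7, -1.5]
finger_gap: 41.3
grip_force: 61.2
```

Request:
apply_moves:
  travel:
    - [0.05,0.09,0]
    - [0.1,0.18,0]
    - [0.14,0.25,0]
    - [0.16,0.28,0]
    - [0.16,0.28,0]
  delta_rot:
    - [0,0,0]
    - [0,0,0]
    - [0,0,0]
    - [0,0,0]
    - [0,0,0]
  gripper: [0.4,0.4,0.4,0.4,0.4]

```text
time: 6.65
ee_pos: [545.6, 128.4, 168.7]
tool_rot: [[-0.963, 0.269, -0.003], [0.269, 0.963, 0.0], [0.003, -0.001, -1.0]]
wrist_force: [-0.6, 0.1, -2.0]
finger_gap: 41.4
grip_force: 61.2
```

Request:
apply_moves:
  travel:
    - [0.16,0.28,0]
    - [0.16,0.28,0]
    - [0.15,0.27,0]
    - [0.13,0.24,0]
    - [0.07,0.13,0]
  delta_rot:
    - [0,0,0]
    - [0,0,0]
    - [0,0,0]
    - [0,0,0]
    - [0,0,0]
  gripper: [0.4,0.4,0.4,0.4,0.4]

```text
time: 7.28
ee_pos: [506.4, 289.6, 168.9]
tool_rot: [[-0.964, 0.266, -0.003], [0.266, 0.964, 0.001], [0.003, -0.0, -1.0]]
wrist_force: [-0.7, -0.8, -2.4]
finger_gap: 41.3
grip_force: 61.2
```

```bash
python3 - <<'E'
from h import *
V=[]
for n in ["scene","side"]:
    c=env.camera(n);im=c["pixels"].copy()
    s=env.read_state();R=np.array(s["tool_rot"]);p=np.array(s["ee_pos"])
    for t in ["orange_cassette","orange_grip","light_pad"]:
        for d in env.place_of(t,n)[:3]: print(n,t,round(d["score"],2),np.round(d["location"]))
    u,v=proj(c,p).astype(int);print(u,v);V.append(cv2.resize(im[max(v-100,0):v+150,max(u-100,0):u+100],(400,500),interpolation=cv2.INTER_CUBIC))
cv2.imwrite("pics/f1.png",np.hstack(V));print(p,s["time"],s["wrist_force"],s["finger_gap"],np.round(R,3))
E
```

```text
scene orange_cassette 0.97 [510. 288. 106.]
scene orange_cassette 0.91 [604. 108.  -1.]
scene orange_cassette 0.87 [728. -24.   0.]
scene orange_grip 0.85 [734. -23.  43.]
scene orange_grip 0.66 [508. 286. 173.]
scene orange_grip 0.62 [604. 108.  42.]
scene light_pad 0.96 [506. 280.   4.]
395 142
side orange_cassette 0.83 [600. 101.   0.]
side orange_cassette 0.69 [731. -26.  -3.]
side orange_cassette 0.58 [505. 286. 102.]
side orange_grip 0.7 [599. 108.  44.]
side orange_grip 0.67 [511. 286. 174.]
side orange_grip 0.61 [728. -20.  38.]
side light_pad 0.81 [505. 288.  -2.]
side light_pad 0.26 [513. 285. 170.]
367 338
[509.18230394 284.6006521  169.22263083] 7.525 [ 1.16959931  0.14340033 -1.54322764] 41.184910416533526 [[-0.962  0.272 -0.   ]
 [ 0.272  0.962 -0.002]
 [-0.    -0.002 -1.   ]]
```

View pics/f1.png

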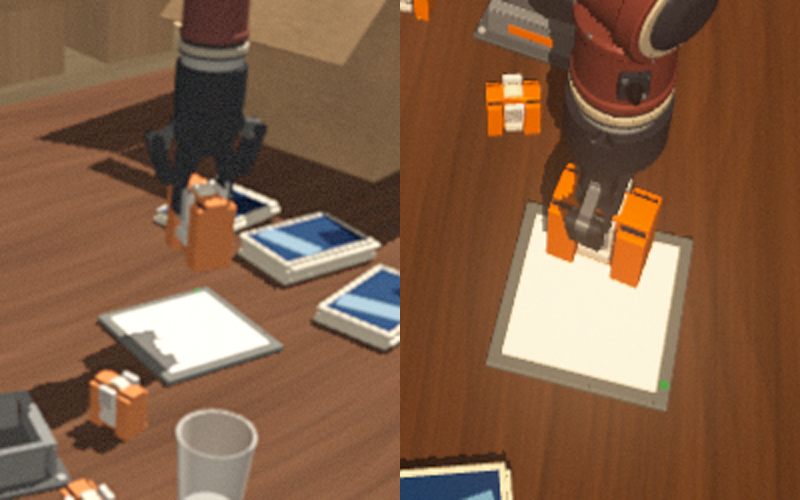

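Both views show the cassette held upright over the pad: at about (205,230) left and (603,225) right. Its underside is at about 105 mm and it sits within a few mm of the pad's centre. I'll raise it slightly and let it settle.

Request:
apply_moves:
  travel:
    - [0,0,-0.02]
    - [0,0,0]
    - [0,0,0]
    - [0,0,0]
    - [0,0,0]
  delta_rot:
    - [0,0,0]
    - [0,0,0]
    - [0,0,0]
    - [0,0,0]
    - [0,0,0]
  gripper: [0.4,0.4,0.4,0.4,0.4]

```text
time: 8.3
ee_pos: [508.6, 286.8, 172.1]
tool_rot: [[-0.963, 0.27, -0.0], [0.27, 0.963, 0.0], [0.0, -0.0, -1.0]]
wrist_force: [-0.4, 0.4, -2.2]
finger_gap: 41.5
grip_force: 61.2
```

Request:
apply_moves:
  travel:
    - [0,0,0]
    - [0,0,0]
    - [0,0,0]
    - [0,0,0]
    - [0,0,0]
  delta_rot:
    - [0,0,0]
    - [0,0,0]
    - [0,0,0]
    - [0,0,0]
    - [0,0,0]
  gripper: [0.4,0.4,0.4,0.4,0.4]

```text
time: 8.93
ee_pos: [508.6, 286.8, 172.1]
tool_rot: [[-0.963, 0.27, -0.0], [0.27, 0.963, 0.0], [0.0, 0.0, -1.0]]
wrist_force: [-0.8, 0.1, -1.6]
finger_gap: 41.5
grip_force: 61.2
```

```bash
python3 -c "
from h import *
s=env.read_state();print(s['ee_pos'],s['finger_gap'],s['grip_force'],np.abs(s['joint_velocities']).max());print(env.hand_in())"
```

```text
[508.64749967 286.75895688 172.11855339] 41.492289531602566 61.20594620704651 0.0009179102572659521
the job is handed in; nothing more can be done
None
```

The job is handed in at about 9 s: the orange cassette is out of its holder and held upright and still by its squeezed catches, about 10 cm above the middle of the light pad; no verdict came back.

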